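# Third hand at the heel-screwing jig

### The job

Test the screw spindle's stop: press its mushroom button right down, let it spring back up, then turn its head clockwise (seen from above) as far as it goes to reset it. Then set the taller of the two heel blocks upright on the bed of the jig, square and centred before the sprung stop plate with its flat face to the plate, and slide it against the plate until the plate is pushed back about half of its travel. Hold it there steadily and finish while still pressing, so that the shoemaker can drive the screw; leave the other things on the bench where they are.

Things in the scene. Friction and masses are not known exactly. Their poses are not given: they have to be found in the camera images.
- jig: jig fixed on the table: flat aluminium bed, 110 mm wide, 12 mm thick, from 150 mm before the stop plate to 190 mm behind it. Origin: table level, bed's centre line, under the stop plate's front face at rest. x: along the bed, the pressing direction (within 0.35 rad of straight away from the robot); z up. Behind the plate: steel bracket and lying green motor, 58 mm high. Before it the bed is bare
- stop_face (a point): centre of the front face of the sprung steel stop plate (74 mm wide, 34 mm high, 10 mm thick, its lower edge 14 mm and its top 48 mm above the table, dark screw hole in its middle), 31 mm above the table; moves with the plate
- heel_tall: taller heel block, light wood, dark rubber foot, 64 long, 48 wide, 42 mm tall, 60 to 160 g, loose on the table left of the jig, nearer or farther than the low block. Origin: centre of its underside. Flat face at x = +32 mm; flat sides at y = +-24 mm run from x = -8 to +32; the back (-x) is a half round of 24 mm radius. At the start its +x is within 0.6 rad of straight away from the robot
- heel_face (a point): centre of the tall block's flat face: 32 mm along its +x from its origin, 21 mm above its underside
- button_top (a point): centre of the top of the mushroom button: red round head, 40 mm across, 20 mm tall, straight sides, white pointer line on top, on a short stem over a grey box 90 x 90 mm and 50 mm high, fixed on the table at the right. At rest the top is 88 mm above the table, the head's underside 18 mm above the box; moves with the head
- press (a joint): how far the button is pressed down (m): 0 up, 0.006 fully down; it springs back by itself when let go (1.2 N to start, 6 N fully down) and does not latch
- reset (a joint): how far the button's head is turned (rad): it grows clockwise seen from above, stiff with light friction (0.04 N m), stays where it is left, starts between 0 and 0.25 and ends at a stop at 1.2
- heel_low: the other heel block: same plan and wood, but only 22 mm tall; a bystander. Same origin and axes as the tall one
- tin: closed round red tin, 64 mm across, 75 mm tall; a bystander. Origin: centre of its underside
- hammer: hammer lying beyond the button box; a bystander. Origin: underside, about mid-length; handle towards its -x
- driver: screwdriver lying in front of the jig, near the robot; a bystander. Origin: underside, about mid-length; handle towards its -x
- tray: small empty grey plastic tray, 90 x 70 x 30 mm; a bystander. Origin: centre of its underside
- last: wooden shoe last, 240 mm long, 75 mm high at the heel, lying beyond the heel blocks; a bystander. Origin: underside, about mid-length
- stop (a joint): how far the stop plate is pushed back along the jig's +x (m): 0 at rest, 0.016 at its end, where it meets the bracket. A spring of 1.0 N per mm (1000 N/m, no preload) pushes it back towards the block, so half travel is 8 mm and 8 N
Mind the look-alikes: they are no part of the job. What is shaped like the part that bears button_top but yellow is not meant.

How it is judged:
By the outcome, as a careful person would: the job done as asked, in the order asked, and still so for the second after the job is handed in, while the arm keeps its last pose, push and grip.
It also fails if it takes over 61 s, if anything falls off the work surface, if the arm or the gripper's body presses on something with over 40 N, if the wrist force passes 120 N, or if a joint passes its speed limit or range.

### The arm

A 6-joint arm with a two-finger parallel gripper is mounted at the origin on the work surface. World frame = base frame: x ahead of the robot, y to its left, z up, the work surface at z = 0. Lengths are in mm, angles in rad, forces in N, time in s.
With the tool pointing down it reaches from about 350 to 725 mm from the base axis. Payload 6 kg.
Tool frame: the origin (TCP) lies between the finger pads; the fingertips stand 22 mm ahead of it and the grasp point (between the pads) lies 3 mm ahead of it; z points along the fingers, y is the line along which they close (so a half turn about z gives the same grasp; the last joint's range is limited). The gripper opens to 85 mm and grips with 20 to 120 N. Pads are 22 mm wide; open, the fingers measure 114 mm over their backs; the gripper's body (76 mm by 85 mm) begins 54 mm behind the grasp point. The pads swing forward as they close: fully open they stand 13 mm farther back than shut.
Start: joints at [1.482, 0.04, 0.085, 0, -1.615, -0.334], TCP at [246.162, 547.157, 253.261] pointing down, gripper open.
Joint ranges: [-2.56, 2.56], [-1.29, 2.01], [-1.08, 1.49], [-3.29, 1.98], [-2.81, -0.18], [-2.99, 2.99]. Speed limits (rad/s): [2.57, 2.57, 3.01, 3.14, 3.14, 3.14].

### API

Orientations are given as a unit quaternion [w, x, y, z].
In Python, from bench import bot gives the robot as it stands. The module is installed in compiled form; this text tells all that it offers.
- The arm moves only by the tool step_arm, never from a script. Its argument "commands" is a list of rows, each an object with "translation": the shift along the tool's x, y, z in normalised numbers (1 is 400 mm), a list of three; "yaw": the turn about the tool's z in a scale on which 1.0 is 90 degrees. A call has 1 to 10 rows; each row is the pose to reach, as a shift and turn from the pose commanded when the call began, along the tool's axes at that moment; what a row does not reach only later rows make up. A row lasts 1/10 s, in which the tool goes at most 50 mm and 8.59 degrees, less where a joint would pass 70% of its speed; a pose out of reach is approached as far as the arm can. A call with a gripper value outside its range is refused whole. "fingers" is the finger opening in mm, from 0 to 85.4, set as the call begins (left out, the last holds). The fingers move at their own pace and stop on an object; "force" is the grip in N (left out, the last holds). Time passes only in rows, so rows that repeat a pose let the fingers close. It gives the time, the measured TCP pose, the force, the opening and the grip force at its end, in the units of the state.
- bot.sense(): the state, without advancing time (a new reading comes with each control period).
- bot.camera(name): name is "scene" or "top" or "wrist"; returns a dict with "img" (420x560x3 uint8, blue, green, red), "camera_matrix" (3x3 intrinsics, pixels), "camera_from_world" (4x4, takes a point from world to camera coordinates); the wrist camera has in their place "tool_from_camera" (4x4, takes a point from camera to tool coordinates, whose origin is the TCP and whose axes are the flange's). Camera axes: x right, y up, looking along -z (the intrinsics and any distortion apply to the point x, -y, -z); pixel columns grow to the right and rows downward; lengths in mm; the calibration is good to about 2 mm. A picture is of the moment at which its call begins: read the wrist's pose just before it. There is no depth.
- bot.close_job(): hands the job in; it is judged then, once.
The state is a dict: "time_s": time; "q": joint angles; "dq": joint speeds; "joint_torque": joint torques, N m; "eef_pos": TCP position; "ee_rot": TCP orientation; "wrist_force": force on the tool from outside, world axes, zero at the start; "ft_torque": the same for the moment, N m; "opening": finger opening in mm; "gripper_force": force on a finger pad.
Only numpy, scipy, OpenCV 4.12 (cv2) and the standard library are available. Lean on these libraries where they do the work, as an engineer would, in place of code of your own. Each camera call takes 0.05 s, during which the arm holds its last target. There are 200 camera calls.

## Working session

There is one attempt and no reset: what is moved stays moved. The work goes in short steps, Python scripts to look and compute and a tool call to move; the robot and the scene stay as the last step left them, time stands still between calls to the robot, and variables do not carry over. Pictures are saved under pics/ and viewed, at most 10 in all, crops included, and the job is handed in when it is done.

Besides the shell and the picture viewer there is one more tool, called after "Call:" in YAML: its name, and indented under it one key for each argument. step_arm: Moves the arm, as the interface text tells. Its arguments: {"type":"object","properties":{"commands":{"type":"array","items":{"type":"object","properties":{"translation":{"type":"array","items":{"type":"number"}},"yaw":{"type":"number"}}}},"fingers":{"type":"number"},"force":{"type":"number"}},"required":["commands"]}

```bash
mkdir -p pics
cat > h.py <<'E'
import numpy as np, cv2
from bench import bot
from scipy.spatial.transform import Rotation as R
def ray(c,uv):
    K=c['camera_matrix'];T=np.linalg.inv(c['camera_from_world'])
    d=np.linalg.inv(K)@np.array([uv[0],uv[1],1.]);d=np.array([d[0],-d[1],-d[2]])
    return T[:3,3],T[:3,:3]@d
def plane(c,uv,z):
    o,d=ray(c,uv);return o+d*(z-o[2])/d[2]
def tri(c1,p1,c2,p2):
    o1,d1=ray(c1,p1);o2,d2=ray(c2,p2)
    s=np.linalg.lstsq(np.c_[d1,-d2],o2-o1,rcond=None)[0]
    a,b=o1+s[0]*d1,o2+s[1]*d2
    return (a+b)/2,np.linalg.norm(a-b)
def quat(s):
    w,x,y,z=s['ee_rot'];return R.from_quat([x,y,z,w])
def wrist():
    s=bot.sense();c=bot.camera('wrist')
    T=np.eye(4);T[:3,:3]=quat(s).as_matrix();T[:3,3]=s['eef_pos']
    c['camera_from_world']=np.linalg.inv(T@c['tool_from_camera']);return c
def proj(c,p):
    q=c['camera_from_world']@np.r_[p,1];v=c['camera_matrix']@np.array([q[0],-q[1],-q[2]]);return v[:2]/v[2]
def totool(s,p): return quat(s).inv().apply(np.array(p)-np.array(s['eef_pos']))
E
python3 - <<'E'
from h import *
import pickle
s=bot.sense();print({k:np.round(v,3) for k,v in s.items()})
print(quat(s).as_matrix().round(3))
for n in ('scene','top'):
    c=bot.camera(n);cv2.imwrite(f'pics/{n}0.png',c['img']);pickle.dump(c,open(n+'0.pkl','wb'));print(c.keys(),ray(c,(280,210)))
E
```

```text
{'time_s': np.float64(0.0), 'q': array([ 1.482,  0.041,  0.084, -0.   , -1.616, -0.334]), 'dq': array([-0.001, -0.001, -0.   , -0.001,  0.   ,  0.001]), 'joint_torque': array([ 0.0000e+00, -3.6819e+01,  3.4741e+01,  6.9320e+00, -5.0000e-03,
        0.0000e+00]), 'eef_pos': array([245.999, 546.938, 252.318]), 'ee_rot': array([ 0.001,  0.978, -0.21 , -0.   ]), 'wrist_force': array([-0.415, -1.168, -0.324]), 'ft_torque': array([-0.001, -0.052, -0.004]), 'gripper_force': np.float64(0.0), 'opening': np.float64(85.601)}
[[ 0.912 -0.41  -0.001]
 [-0.41  -0.912 -0.002]
 [ 0.     0.002 -1.   ]]
dict_keys(['img', 'camera_matrix', 'camera_from_world']) (array([1341.31043209, -450.6266119 , 1271.97140451]), array([-0.51193033,  0.29738581, -0.80596568]))
dict_keys(['img', 'camera_matrix', 'camera_from_world']) (array([ 387.26083299,  -11.81659381, 1292.64201888]), array([ 0.11928839,  0.00433276, -0.99290694]))
```

View pics/scene0.png

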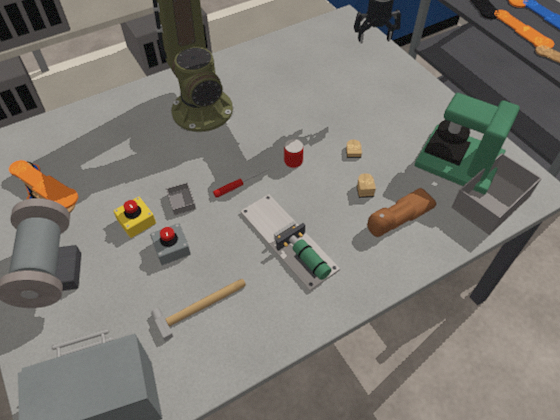

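View pics/top0.png

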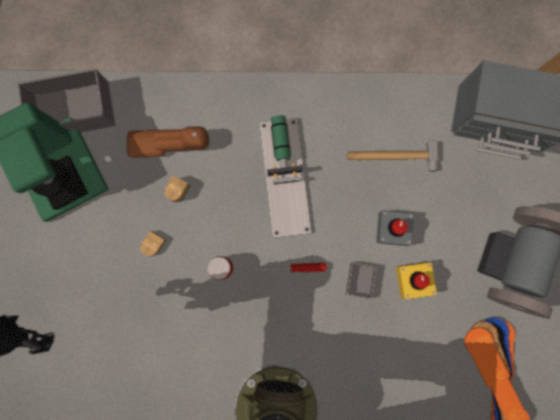

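The scene view shows the grey box with its red button at (168,238), the yellow look-alike at (133,213), the jig plate at about (289,236), and the blocks at (366,185), which looks taller, and (354,149). In the top view these are the button at (399,228), the jig plate at (285,172), and the blocks at (176,189) and (151,243).

Run:
```python
from h import *
import pickle
S=pickle.load(open('scene0.pkl','rb'));T=pickle.load(open('top0.pkl','rb'))
def blobs(c,lo,hi,mn):
    h=cv2.cvtColor(c['img'],cv2.COLOR_BGR2HSV);m=cv2.inRange(h,lo,hi)
    n,_,st,ce=cv2.connectedComponentsWithStats(m)
    return [(st[i,4],st[i,:4].tolist(),ce[i].round(1).tolist()) for i in range(1,n) if st[i,4]>mn]
for n,c in(('S',S),('T',T)):
    print(n,'wood',blobs(c,(10,80,120),(25,200,255),60))
    h=c['img'];
    m=cv2.inRange(cv2.cvtColor(h,cv2.COLOR_BGR2HSV),(0,170,90),(6,255,255))|cv2.inRange(cv2.cvtColor(h,cv2.COLOR_BGR2HSV),(174,170,90),(180,255,255))
    k,_,st,ce=cv2.connectedComponentsWithStats(m);print('red',[(st[i].tolist(),ce[i].round(1)) for i in range(1,k) if st[i,4]>30])
print('button',tri(S,(168,233),T,(399,227)))
print('plate',tri(S,(289,232),T,(285,172)),plane(T,(285,172),48))
print('b1',tri(S,(366,180),T,(176,189)),'b2',tri(S,(354,146),T,(151,243)))
for p in [(290,234),(274,236),(262,122),(298,119),(310,233)]:print(p,plane(T,p,12).round(0))
print('driver',plane(T,(308,268),10),'tin',plane(T,(220,267),75))
```

```text
S wood [(np.int32(72), [509, 0, 15, 7], [516.7, 2.3]), (np.int32(936), [494, 10, 66, 52], [529.8, 34.6]), (np.int32(187), [346, 140, 16, 14], [353.4, 147.0]), (np.int32(1107), [9, 160, 70, 52], [40.7, 183.3]), (np.int32(231), [358, 174, 17, 16], [365.8, 181.9]), (np.int32(833), [372, 193, 58, 30], [402.0, 207.9]), (np.int32(765), [113, 196, 43, 42], [135.0, 218.4]), (np.int32(612), [166, 279, 79, 45], [205.5, 300.9])]
red [([285, 149, 18, 18, 241], array([293.3, 158.3])), ([214, 179, 29, 18, 205], array([227.7, 187.6])), ([124, 200, 14, 13, 116], array([130.2, 206.2])), ([160, 227, 15, 13, 132], array([166.9, 233.3]))]
T wood [(np.int32(924), [134, 128, 66, 26], [164.7, 140.2]), (np.int32(666), [347, 151, 82, 9], [387.2, 154.8]), (np.int32(368), [164, 176, 23, 25], [174.6, 188.2]), (np.int32(377), [140, 231, 24, 25], [151.0, 243.9]), (np.int32(996), [396, 262, 41, 38], [415.0, 280.4]), (np.int32(855), [465, 322, 47, 71], [489.0, 349.9]), (np.int32(82), [508, 323, 8, 34], [511.5, 338.4]), (np.int32(258), [497, 399, 33, 21], [512.5, 411.7])]
red [([392, 220, 15, 15, 150], array([398.7, 227.2])), ([291, 263, 35, 9, 204], array([309.2, 267.5])), ([414, 273, 15, 16, 151], array([420.6, 281.1]))]
button (array([ 489.51823764, -325.75115273,   77.13133315]), np.float64(5.401233830053626))
plate (array([644.82001447, -18.31607356,  48.43048341]), np.float64(3.4477653974682885)) [644.1544244  -19.87543795  48.        ]
b1 (array([596.91484027, 288.33311892,  44.54743566]), np.float64(8.298110396591358)) b2 (array([445.74640026, 355.45223202,  25.3775471 ]), np.float64(3.4887384785299433))
(290, 234) [473. -35.  12.]
(274, 236) [467.  10.  12.]
(262, 122) [800.  48.  12.]
(298, 119) [810. -58.  12.]
(310, 233) [476. -92.  12.]
driver [377.16001925 -85.89365976  10.        ] tin [379.47848967 153.01335968  75.        ]
```

The rows are not in the units I measure in: shifts go in shares of 400 mm and turns go in shares of 90 degrees. I convert before sending: 347 mm / 400 = 0.8675, 287 mm / 400 = 0.7175.

Call:
step_arm:
  commands:
    - {"translation": [0.7175, 0.8675, 0]}
    - {"translation": [0.7175, 0.8675, 0]}
    - {"translation": [0.7175, 0.8675, 0]}
    - {"translation": [0.7175, 0.8675, 0]}
    - {"translation": [0.7175, 0.8675, 0]}
    - {"translation": [0.7175, 0.8675, 0]}
    - {"translation": [0.7175, 0.8675, 0]}
    - {"translation": [0.7175, 0.8675, 0]}
    - {"translation": [0.7175, 0.8675, 0]}
    - {"translation": [0.7175, 0.8675, 0]}
  fingers: 0

```text
$.commands[0]: bad value
```

Converted, 335 mm / 400 = 0.8375, 255 mm / 400 = 0.6375.

Call:
step_arm:
  commands:
    - {"translation": [0.6375, 0.8375, 0]}
    - {"translation": [0.6375, 0.8375, 0]}
    - {"translation": [0.6375, 0.8375, 0]}
    - {"translation": [0.6375, 0.8375, 0]}
    - {"translation": [0.6375, 0.8375, 0]}
    - {"translation": [0.6375, 0.8375, 0]}
    - {"translation": [0.6375, 0.8375, 0]}
    - {"translation": [0.6375, 0.8375, 0]}
    - {"translation": [0.6375, 0.8375, 0]}
    - {"translation": [0.6375, 0.8375, 0]}

```text
$.commands[0]: bad value
```

Run:
```python
from h import *
import pickle
s=bot.sense();c=wrist();pickle.dump(c,open('w1.pkl','wb'));cv2.imwrite('pics/w1.png',c['img'])
print(s['time_s'],s['eef_pos'].round(1),s['q'].round(3),quat(s).as_matrix().round(3),c['tool_from_camera'].round(2),c['camera_matrix'].round(1),proj(c,[489,-326,88]))
```

```text
0.1 [246.  546.9 252.4] [ 1.482  0.041  0.084 -0.    -1.616 -0.334] [[ 0.912 -0.41  -0.001]
 [-0.41  -0.912 -0.002]
 [ 0.     0.002 -1.   ]] [[   0.      0.96    0.28   70.76]
 [   1.     -0.      0.     -0.38]
 [   0.      0.28   -0.96 -121.72]
 [   0.      0.      0.      1.  ]] [[308.4   0.  280.9]
 [  0.  308.4 203.3]
 [  0.    0.    1. ]] [ 1864.74196221 -1087.07072712]
```

View pics/w1.png

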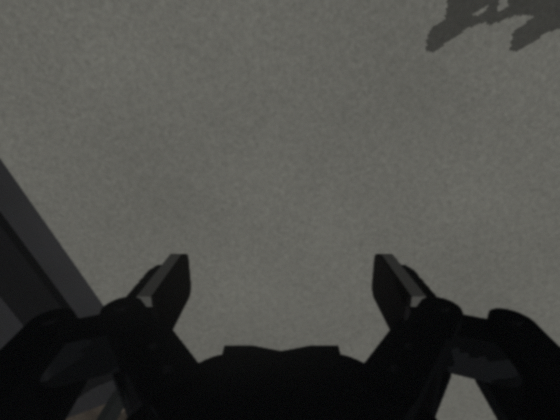

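The wrist view shows only bare bench and the open fingers, because the moves were refused. I'll resend them with yaw included.

Converted, 380 mm / 400 = 0.95, 342 mm / 400 = 0.855.

Call:
step_arm:
  commands:
    - {"translation": [0.08, 0.095, 0], "yaw": 0}
    - {"translation": [0.16, 0.19, 0], "yaw": 0}
    - {"translation": [0.24, 0.285, 0], "yaw": 0}
    - {"translation": [0.32, 0.38, 0], "yaw": 0}
    - {"translation": [0.4, 0.475, 0], "yaw": 0}
    - {"translation": [0.48, 0.57, 0], "yaw": 0}
    - {"translation": [0.56, 0.665, 0], "yaw": 0}
    - {"translation": [0.64, 0.76, 0], "yaw": 0}
    - {"translation": [0.72, 0.855, 0], "yaw": 0}
    - {"translation": [0.8, 0.95, 0], "yaw": 0}
  fingers: 0

```text
time_s: 1.15
eef_pos: [381.9, 67.5, 253.5]
ee_rot: [-0.001, 0.978, -0.209, 0.0]
wrist_force: [0.9, 1.0, 0.5]
opening: -0.2
gripper_force: 0.0
```

Converted, 315 mm / 400 = 0.7875, 310 mm / 400 = 0.775.

Call:
step_arm:
  commands:
    - {"translation": [0.075, 0.1, 0], "yaw": 0}
    - {"translation": [0.15, 0.2, 0], "yaw": 0}
    - {"translation": [0.225, 0.3, 0], "yaw": 0}
    - {"translation": [0.3, 0.4, 0], "yaw": 0}
    - {"translation": [0.375, 0.5, 0], "yaw": 0}
    - {"translation": [0.45, 0.6, 0], "yaw": 0}
    - {"translation": [0.5, 0.7, 0], "yaw": 0}
    - {"translation": [0.525, 0.775, 0], "yaw": 0}
    - {"translation": [0.5375, 0.7875, 0], "yaw": 0}
    - {"translation": [0.5375, 0.7875, 0], "yaw": 0}

```text
time_s: 2.15
eef_pos: [448.6, -306.9, 252.5]
ee_rot: [-0.0, 0.978, -0.211, -0.001]
wrist_force: [0.6, 0.2, -0.4]
opening: 0.4
gripper_force: 0.0
```

Run:
```python
from h import *
import pickle
s=bot.sense();c=wrist();pickle.dump(c,open('w1.pkl','wb'));cv2.imwrite('pics/w1b.png',c['img'])
print(s['time_s'],s['eef_pos'].round(1),s['q'].round(3),s['opening'],quat(s).as_matrix().round(3),proj(c,[489,-326,88]))
```

```text
2.15 [ 448.6 -306.9  252.5] [-0.23  -0.109 -0.062 -0.    -1.619  1.376] 0.41463788706329147 [[ 0.911 -0.412 -0.001]
 [-0.412 -0.911  0.001]
 [-0.002  0.    -1.   ]] [282.22421637 144.23851646]
```

View pics/w1b.png

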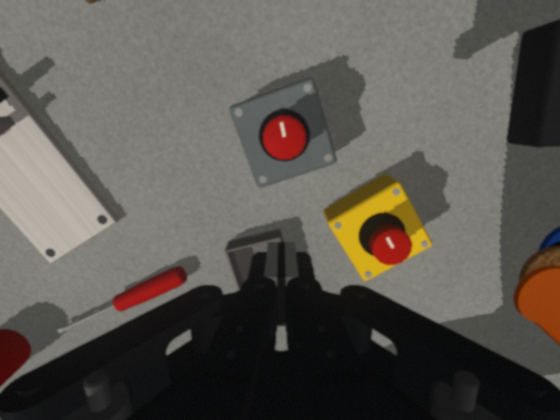

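The grey box's red head is at about (285,136), with the white pointer near (284,130). The yellow look-alike's head is at (390,246). I'll take a second view closer in.

Converted, 70 mm / 400 = 0.175, 50 mm / 400 = 0.125.

Call:
step_arm:
  commands:
    - {"translation": [0.05, 0, 0.0625], "yaw": 0}
    - {"translation": [0.1, 0, 0.125], "yaw": 0}
    - {"translation": [0.1, 0, 0.175], "yaw": 0}
    - {"translation": [0.1, 0, 0.175], "yaw": 0}

```text
time_s: 2.6
eef_pos: [484.7, -320.4, 179.8]
ee_rot: [-0.001, 0.978, -0.209, -0.003]
wrist_force: [0.1, 0.1, -0.2]
opening: 0.1
gripper_force: 0.0
```

```bash
cat >> h.py <<'E'
def red(c,near):
    h=cv2.cvtColor(c['img'],cv2.COLOR_BGR2HSV);m=cv2.inRange(h,(0,150,70),(8,255,255))|cv2.inRange(h,(172,150,70),(180,255,255))
    cs=cv2.findContours(m,cv2.RETR_EXTERNAL,cv2.CHAIN_APPROX_NONE)[0]
    cs=[k for k in cs if cv2.contourArea(k)>200]
    k=min(cs,key=lambda k:np.hypot(*(np.array(cv2.minEnclosingCircle(k)[0])-near)))
    hull=cv2.convexHull(k);M=cv2.moments(hull);return np.array([M['m10']/M['m00'],M['m01']/M['m00']]),cv2.fitEllipse(k)
def white(c,e):
    h=cv2.cvtColor(c['img'],cv2.COLOR_BGR2HSV);m=np.zeros(h.shape[:2],np.uint8)
    cv2.circle(m,tuple(int(v) for v in e[0]),int(max(e[1])*.42),255,-1)
    m&=cv2.inRange(h,(0,0,150),(180,100,255));return np.argwhere(m>0)[:,::-1].mean(0) if m.any() else None
E
python3 - <<'E'
from h import *
import pickle
c1=pickle.load(open('w1.pkl','rb'))
s=bot.sense();c=wrist();pickle.dump(c,open('w2.pkl','wb'));cv2.imwrite('pics/w2.png',c['img'])
p1,e1=red(c1,(285,136));p2,e2=red(c,proj(c,plane(c1,p1,85)))
print(s['time_s'],s['eef_pos'].round(1),p1,e1,p2,e2,tri(c1,p1,c,p2))
for cc,p,e in((c1,p1,e1),(c,p2,e2)):
    w=white(cc,e);print(plane(cc,p,88),plane(cc,p,80),w,plane(cc,w,88) if w is not None else 0)
    f=cc['camera_matrix'][0,0];print('diam@88',max(e[1])/f*np.dot(ray(cc,p)[0]-[0,0,88],[0,0,1]))
E
```

```text
2.6 [ 484.7 -320.4  179.8] [283.94336729 137.23529412] ((283.9361877441406, 137.27195739746094), (43.31346893310547, 44.0465202331543), 166.81256103515625) [288.4087511  197.21496629] ((288.4256896972656, 197.1466522216797), (52.52993392944336, 54.28066635131836), 90.10456085205078) (array([ 493.71712086, -329.92875376,   82.74656889]), np.float64(0.06855904421187317))
[ 494.08420323 -330.0028509    88.        ] [ 493.54286046 -329.84088933   80.        ] [282.42105263 129.12280702] [ 501.20133937 -331.68695939   88.        ]
diam@88 40.86201862997132
[ 495.06191901 -330.42678774   88.        ] [ 492.9963477  -329.71748622   80.        ] [286.55294118 189.24705882] [ 500.97246738 -331.57908783   88.        ]
diam@88 37.510962243718275
```

Converted, 74 mm / 400 = 0.185, 71 mm / 400 = 0.1775.

Call:
step_arm:
  commands:
    - {"translation": [0.015, 0.005, 0.075], "yaw": 0}
    - {"translation": [0.0325, 0.0125, 0.1375], "yaw": 0}
    - {"translation": [0.0325, 0.0125, 0.16], "yaw": 0}
    - {"translation": [0.0325, 0.0125, 0.17], "yaw": 0}
    - {"translation": [0.0325, 0.0125, 0.1775], "yaw": 0}
    - {"translation": [0.0325, 0.0125, 0.185], "yaw": 0}
    - {"translation": [0.0325, 0.0125, 0.185], "yaw": 0}

```text
time_s: 3.35
eef_pos: [495.5, -332.5, 110.2]
ee_rot: [0.0, 0.978, -0.21, 0.001]
wrist_force: [0.4, 0.1, 0.5]
opening: -0.4
gripper_force: 0.1
```

Converted, 2 mm / 400 = 0.005, 1 mm / 400 = 0.0025.

Call:
step_arm:
  commands:
    - {"translation": [0, 0, 0.0025], "yaw": 0}
    - {"translation": [0, 0, 0.005], "yaw": 0}
    - {"translation": [0, 0, 0.005], "yaw": 0}

```text
time_s: 3.65
eef_pos: [495.5, -332.6, 108.0]
ee_rot: [0.0, 0.978, -0.21, 0.001]
wrist_force: [0.6, 0.6, 2.5]
opening: -0.3
gripper_force: 1.3
```

Converted, 3 mm / 400 = 0.0075, 2 mm / 400 = 0.005.

Call:
step_arm:
  commands:
    - {"translation": [0, 0, 0.0025], "yaw": 0}
    - {"translation": [0, 0, 0.005], "yaw": 0}
    - {"translation": [0, 0, 0.0075], "yaw": 0}
    - {"translation": [0, 0, 0.0075], "yaw": 0}

```text
time_s: 4.05
eef_pos: [495.5, -332.6, 104.8]
ee_rot: [0.0, 0.978, -0.21, 0.0]
wrist_force: [0.4, 1.9, 3.8]
opening: -0.5
gripper_force: 2.5
```

Converted, 2 mm / 400 = 0.005, 1 mm / 400 = 0.0025.

Call:
step_arm:
  commands:
    - {"translation": [0, 0, 0.0025], "yaw": 0}
    - {"translation": [0, 0, 0.005], "yaw": 0}
    - {"translation": [0, 0, 0.005], "yaw": 0}

```text
time_s: 4.35
eef_pos: [495.6, -332.7, 104.0]
ee_rot: [0.0, 0.978, -0.21, 0.001]
wrist_force: [-1.8, 2.9, 9.7]
opening: 0.2
gripper_force: 4.9
```

Converted, 1 mm / 400 = 0.0025.

Call:
step_arm:
  commands:
    - {"translation": [0, 0, 0.0025], "yaw": 0}
    - {"translation": [0, 0, 0.0025], "yaw": 0}

```text
time_s: 4.55
eef_pos: [495.6, -332.7, 103.9]
ee_rot: [0.001, 0.978, -0.21, 0.001]
wrist_force: [-1.6, 5.1, 14.0]
opening: 0.4
gripper_force: 6.7
```

Converted, -35 mm / 400 = -0.0875, -15 mm / 400 = -0.0375.

Call:
step_arm:
  commands:
    - {"translation": [0, 0, -0.0375], "yaw": 0}
    - {"translation": [0, 0, -0.0875], "yaw": 0}
    - {"translation": [0, 0, -0.0875], "yaw": 0}

```text
time_s: 4.85
eef_pos: [495.9, -333.2, 139.2]
ee_rot: [0.001, 0.978, -0.21, 0.002]
wrist_force: [0.1, -0.0, 0.4]
opening: 0.4
gripper_force: 0.0
```

Call:
step_arm:
  commands:
    - {"translation": [0, 0, 0], "yaw": 0}
    - {"translation": [0, 0, 0], "yaw": 0}
    - {"translation": [0, 0, 0], "yaw": 0}
    - {"translation": [0, 0, 0], "yaw": 0}
    - {"translation": [0, 0, 0], "yaw": 0}
  fingers: 75

```text
time_s: 5.35
eef_pos: [495.0, -332.4, 135.9]
ee_rot: [0.0, 0.978, -0.21, -0.0]
wrist_force: [0.3, -0.3, 1.6]
opening: 72.5
gripper_force: 0.0
```

Converted, 51 mm / 400 = 0.1275, 40 mm / 400 = 0.1.

Call:
step_arm:
  commands:
    - {"translation": [-0.005, -0.005, 0.05], "yaw": 0}
    - {"translation": [-0.005, -0.005, 0.1], "yaw": 0}
    - {"translation": [-0.005, -0.005, 0.1275], "yaw": 0}
    - {"translation": [-0.005, -0.005, 0.1275], "yaw": 0}
    - {"translation": [-0.005, -0.005, 0.1275], "yaw": 0}

```text
time_s: 5.85
eef_pos: [494.4, -330.1, 86.0]
ee_rot: [0.0, 0.978, -0.21, 0.0]
wrist_force: [0.1, -0.1, -0.6]
opening: 75.4
gripper_force: 0.0
```

Call:
step_arm:
  commands:
    - {"translation": [0, 0, 0], "yaw": 0}
    - {"translation": [0, 0, 0], "yaw": 0}
    - {"translation": [0, 0, 0], "yaw": 0}
    - {"translation": [0, 0, 0], "yaw": 0}
    - {"translation": [0, 0, 0], "yaw": 0}
  fingers: 30
  force: 30

```text
time_s: 6.35
eef_pos: [494.3, -330.6, 86.1]
ee_rot: [0.001, 0.978, -0.21, 0.001]
wrist_force: [-1.0, -4.2, 0.8]
opening: 38.5
gripper_force: 32.2
```

Converted, 52 degrees / 90 = 0.5778.

Call:
step_arm:
  commands:
    - {"translation": [0, 0, 0], "yaw": 0.0667}
    - {"translation": [0, 0, 0], "yaw": 0.1333}
    - {"translation": [0, 0, 0], "yaw": 0.2}
    - {"translation": [0, 0, 0], "yaw": 0.2667}
    - {"translation": [0, 0, 0], "yaw": 0.3333}
    - {"translation": [0, 0, 0], "yaw": 0.4}
    - {"translation": [0, 0, 0], "yaw": 0.4667}
    - {"translation": [0, 0, 0], "yaw": 0.5333}
    - {"translation": [0, 0, 0], "yaw": 0.5778}
    - {"translation": [0, 0, 0], "yaw": 0.5778}

```text
time_s: 7.35
eef_pos: [493.4, -331.4, 86.0]
ee_rot: [0.001, 0.786, -0.618, 0.0]
wrist_force: [-2.9, -7.9, 1.2]
opening: 38.8
gripper_force: 32.3
```

Run:
```python
from h import *
s=bot.sense();print(s['time_s'],s['q'].round(3),s['wrist_force'].round(1),s['ft_torque'].round(3),s['opening'],s['eef_pos'])
```

```text
7.35 [-0.253  0.07  -0.192  0.003 -1.31   0.49 ] [-2.9 -7.9  1.2] [-2.654  0.942 -0.024] 38.82259797836126 [ 493.37694751 -331.42667445   85.98331252]
```

Converted, 18 degrees / 90 = 0.2.

Call:
step_arm:
  commands:
    - {"translation": [0, 0, 0], "yaw": 0.0444}
    - {"translation": [0, 0, 0], "yaw": 0.0889}
    - {"translation": [0, 0, 0], "yaw": 0.1333}
    - {"translation": [0, 0, 0], "yaw": 0.1667}
    - {"translation": [0, 0, 0], "yaw": 0.2}
    - {"translation": [0, 0, 0], "yaw": 0.2}

```text
time_s: 7.95
eef_pos: [493.0, -330.0, 85.2]
ee_rot: [-0.001, -0.68, 0.733, 0.001]
wrist_force: [-5.0, -1.8, 2.6]
opening: 38.9
gripper_force: 31.9
```

Run:
```python
from h import *
s=bot.sense();print(s['time_s'],s['q'].round(3),s['wrist_force'].round(1),s['ft_torque'].round(3),s['opening'],s['eef_pos'])
```

```text
7.95 [-2.520e-01  7.000e-02 -1.920e-01  1.000e-03 -1.311e+00  1.770e-01] [-5.  -1.8  2.6] [-0.577  1.718  0.268] 38.916602682981846 [ 492.95242571 -329.97894372   85.18427864]
```

Converted, 6 degrees / 90 = 0.0667.

Call:
step_arm:
  commands:
    - {"translation": [0, 0, 0], "yaw": 0.0333}
    - {"translation": [0, 0, 0], "yaw": 0.0667}
    - {"translation": [0, 0, 0], "yaw": 0.0667}

```text
time_s: 8.25
eef_pos: [492.8, -330.7, 85.4]
ee_rot: [-0.002, -0.641, 0.767, 0.0]
wrist_force: [-5.5, -4.8, 2.3]
opening: 38.7
gripper_force: 32.3
```

Run:
```python
from h import *
s=bot.sense();print(s['time_s'],s['q'].round(3),s['wrist_force'].round(1),s['ft_torque'].round(3),s['opening'],s['eef_pos'])
```

```text
8.25 [-0.252  0.07  -0.192  0.002 -1.311  0.073] [-5.5 -4.8  2.3] [-1.687  1.899  0.496] 38.675342519529735 [ 492.80071581 -330.69019908   85.43494039]
```

Call:
step_arm:
  commands:
    - {"translation": [0, 0, 0], "yaw": 0}
    - {"translation": [0, 0, 0], "yaw": 0}
    - {"translation": [0, 0, 0], "yaw": 0}
    - {"translation": [0, 0, 0], "yaw": 0}
  fingers: 75

```text
time_s: 8.65
eef_pos: [494.4, -329.5, 85.3]
ee_rot: [0.0, -0.641, 0.767, 0.0]
wrist_force: [0.6, 0.1, 0.7]
opening: 74.8
gripper_force: 0.0
```

Converted, -95 mm / 400 = -0.2375, -70 mm / 400 = -0.175.

Call:
step_arm:
  commands:
    - {"translation": [0, 0, -0.075], "yaw": 0}
    - {"translation": [0, 0, -0.175], "yaw": 0}
    - {"translation": [-0.075, 0, -0.2375], "yaw": 0}
    - {"translation": [-0.1, 0, -0.2375], "yaw": 0}
    - {"translation": [-0.1, 0, -0.2375], "yaw": 0}

```text
time_s: 9.15
eef_pos: [502.0, -289.2, 181.0]
ee_rot: [0.001, -0.642, 0.767, -0.001]
wrist_force: [0.3, 0.1, -0.4]
opening: 75.3
gripper_force: 0.0
```

Run:
```python
from h import *
s=bot.sense();c=wrist();cv2.imwrite('pics/w3.png',c['img'])
p,e=red(c,proj(c,[494.3,-330.1,85]));w=white(c,e)
P=plane(c,p,88)if 0 else np.array([494.3,-330.1,88]);print(s['eef_pos'],p,e,plane(c,p,88),w)
W=plane(c,w,88);P=plane(c,p,88);print(W,'ang now',np.arctan2(W[1]-P[1],W[0]-P[0]),'before',np.arctan2(-1.5,6.5))
print(quat(s).as_matrix().round(3))
```

```text
[ 501.98211358 -289.19752333  180.96165676] [284.30088141 155.46848291] ((284.2820739746094, 155.50338745117188), (55.4282341003418, 56.29667282104492), 69.04456329345703) [ 493.1347413  -330.92715025   88.        ] [279.08888889 146.47777778]
[ 495.60696984 -337.62159102   88.        ] ang now -1.217035996237932 before -0.22679884805388587
[[-0.175 -0.984  0.002]
 [-0.984  0.175  0.   ]
 [-0.001 -0.002 -1.   ]]
```

Converted, -280 mm / 400 = -0.7, -250 mm / 400 = -0.625, -80 degrees / 90 = -0.8889.

Call:
step_arm:
  commands:
    - {"translation": [-0.075, -0.01, -0.025], "yaw": -0.0889}
    - {"translation": [-0.16, -0.0225, -0.05], "yaw": -0.1778}
    - {"translation": [-0.25, -0.035, -0.075], "yaw": -0.2667}
    - {"translation": [-0.35, -0.05, -0.1225], "yaw": -0.3556}
    - {"translation": [-0.45, -0.065, -0.1225], "yaw": -0.4444}
    - {"translation": [-0.55, -0.0775, -0.1225], "yaw": -0.5333}
    - {"translation": [-0.625, -0.09, -0.1225], "yaw": -0.6222}
    - {"translation": [-0.675, -0.1, -0.1225], "yaw": -0.7111}
    - {"translation": [-0.7, -0.1, -0.1225], "yaw": -0.8}
    - {"translation": [-0.7, -0.1, -0.1225], "yaw": -0.8889}

```text
time_s: 10.2
eef_pos: [590.3, -21.2, 227.1]
ee_rot: [0.001, 0.985, -0.172, -0.002]
wrist_force: [0.3, -0.4, 0.4]
opening: 74.7
gripper_force: 0.0
```

Converted, -26 degrees / 90 = -0.2889.

Call:
step_arm:
  commands:
    - {"translation": [0, 0, 0], "yaw": -0.0889}
    - {"translation": [0, 0, 0], "yaw": -0.1778}
    - {"translation": [0, 0, 0], "yaw": -0.2667}
    - {"translation": [0, 0, 0], "yaw": -0.2889}
    - {"translation": [0, 0, 0], "yaw": -0.2889}

```text
time_s: 10.7
eef_pos: [590.1, -22.6, 227.6]
ee_rot: [0.0, 0.999, 0.05, -0.001]
wrist_force: [0.2, 0.4, -0.3]
opening: 74.9
gripper_force: 0.0
```

Run:
```python
from h import *
import pickle
s=bot.sense();c=wrist();pickle.dump(c,open('w4.pkl','wb'));cv2.imwrite('pics/w4.png',c['img'])
print(s['time_s'],s['eef_pos'].round(1),s['q'].round(3),s['opening'],quat(s).as_matrix().round(3),proj(c,[644,-19,48]))
```

```text
10.7 [590.1 -22.6 227.6] [ 0.301  0.016  0.014 -0.    -1.571  1.37 ] 74.85352542936114 [[ 0.995  0.1   -0.003]
 [ 0.1   -0.995 -0.001]
 [-0.003  0.    -1.   ]] [282.7314768  132.70454485]
```

View pics/w4.png

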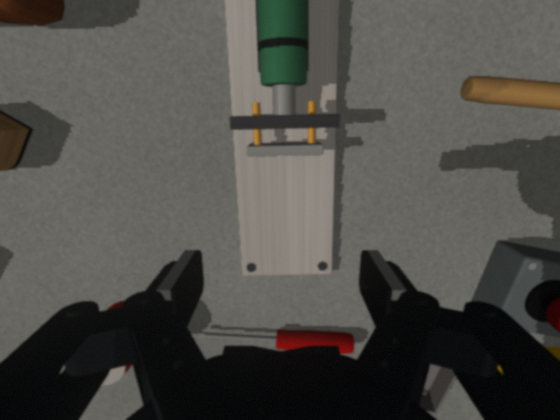

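The wrist view shows the plate's top from (247,149) to (322,147), the bed's front corners at about (242,276) and (332,273), and part of the tall block at the left edge. I'll take a second view on the way to the block.

Converted, -83 mm / 400 = -0.2075, -42 mm / 400 = -0.105.

Call:
step_arm:
  commands:
    - {"translation": [-0.025, -0.105, 0], "yaw": 0}
    - {"translation": [-0.055, -0.2075, 0], "yaw": 0}
    - {"translation": [-0.055, -0.2075, 0], "yaw": 0}

```text
time_s: 11.05
eef_pos: [559.0, 61.4, 228.7]
ee_rot: [-0.0, 0.999, 0.052, -0.0]
wrist_force: [0.5, 0.1, 1.2]
opening: 75.3
gripper_force: 0.0
```

Run:
```python
from h import *
import pickle
s=bot.sense();c=wrist();pickle.dump(c,open('w5.pkl','wb'));a=pickle.load(open('w4.pkl','rb'))
ims=[]
for k in (a,c):
    u,v=proj(k,[640,-19,40]).astype(int);print(u,v)
    u0,v0=max(u-65,0),max(v-45,0);i=k['img'][v0:v0+90,u0:u0+130];print('crop origin',u0,v0)
    i=cv2.resize(i,None,fx=6,fy=6,interpolation=cv2.INTER_CUBIC)[:, :780]
    for j in range(0,780,60):cv2.putText(i,str(u0+j//6),(j,10),0,.35,(0,255,255));
    for j in range(0,540,60):cv2.putText(i,str(v0+j//6),(0,j+10),0,.35,(0,255,255))
    ims.append(cv2.resize(i,(780,i.shape[0]))[120:420])
cv2.imwrite('pics/w5.png',np.vstack(ims))
print(s['time_s'],s['eef_pos'].round(1),ray(c,(0,0))[0],ray(a,(0,0))[0])
```

```text
282 136
crop origin 217 91
372 113
crop origin 307 68
11.05 [559.   61.4 228.7] [629.56872995  68.72052029 350.4263733 ] [660.91514138 -15.33502633 349.15069419]
```

View pics/w5.png

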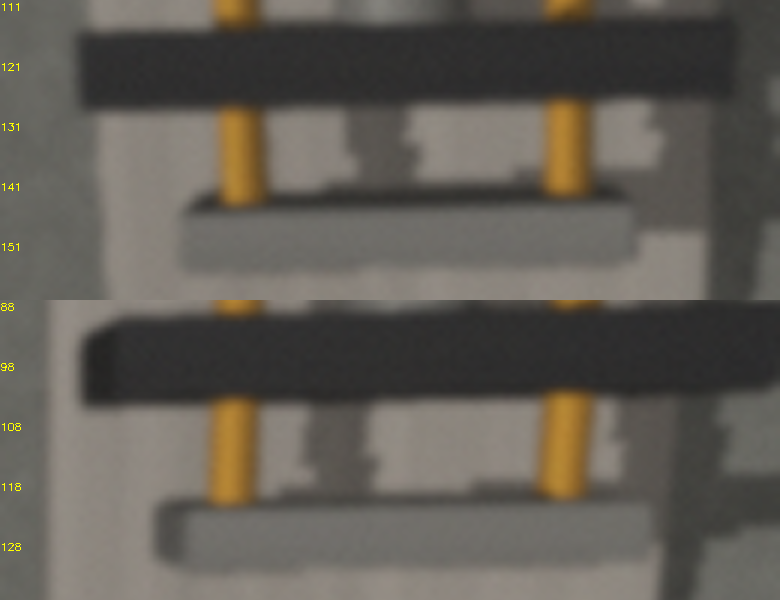

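The crops show the plate's top front edge. In view a it runs from about (246.6,155.9) to (321.9,154.9). In view b it runs from about (337.8,132.3) to (415.3,130.9).

Run:
```python
from h import *
import pickle
a=pickle.load(open('w4.pkl','rb'));c=pickle.load(open('w5.pkl','rb'))
L,R_=[(246.6,155.9),(337.8,132.3)],[(321.9,154.9),(415.3,130.9)]
for q in(L,R_):
    print('tri',tri(a,q[0],c,q[1]),plane(a,q[0],48).round(1),plane(c,q[1],48).round(1))
for k,q in((a,0),(c,1)):
    l,r=plane(k,L[q],48),plane(k,R_[q],48);d=l-r;print('mid',(l+r)/2,'w',np.linalg.norm(d),'yaw',np.arctan2(-d[0],d[1]))
# bed edges at z=12: bright wood-ish strip per row, before the plate
for k in(a,c):
    g=cv2.cvtColor(cv2.GaussianBlur(k['img'],(3,3),0),cv2.COLOR_BGR2GRAY).astype(int)
    pts=[]
    for x in np.arange(520,621,20.):
        u,v=proj(k,[x,-25-.0+.108*(x-620),12]);v=int(round(v));u=int(u)
        row=np.convolve(g[v],[1,1,0,-1,-1],'same')
        lo=u-70+np.argmax(row[u-70:u-20]);hi=u+20+np.argmin(row[u+20:u+70])
        pts.append((plane(k,(lo,v),12),plane(k,(hi,v),12)))
    p=np.array(pts);m=p.mean(1);w=np.linalg.norm(p[:,0]-p[:,1],axis=1)
    print('w',w.round(1));fl=np.polyfit(p[:,0,0],p[:,0,1],1);fr=np.polyfit(p[:,1,0],p[:,1,1],1);print('slopes',fl,fr,'mid y at 637',(np.polyval(fl,637)+np.polyval(fr,637))/2)
# front edge corners
for uv in[(242,276),(332,273)]:print('front',plane(a,uv,12).round(1))
print('plate-150',)
```

```text
tri (array([619.02021042,  13.4814226 ,  50.84638911]), np.float64(0.20303198271368153)) [618.5  13.7  48. ] [619.  13.  48.]
tri (array([627.78035845, -58.1299926 ,  53.72760827]), np.float64(0.5307999230003875)) [626.9 -59.1  48. ] [628.  -60.5  48. ]
mid [622.7035868  -22.66994271  48.        ] w 73.26114636475934 yaw 0.1143607479417916
mid [623.50571707 -23.73548287  48.        ] w 74.00660355280432 yaw 0.12163886812776598
w [108.5 108.  108.5 109.  109.5 108.8]
slopes [  0.13280756 -50.36877939] [ 1.23175690e-01 -1.54431581e+02] mid y at 637 -20.86951658554513
w [109.2 108.6 109.2 109.6 108.9 109.3]
slopes [  0.12202935 -44.34361581] [ 1.19553733e-01 -1.52856083e+02] mid y at 637 -21.655636013636308
front [467.   12.5  12. ]
front [482.1 -96.3  12. ]
plate-150
```

Converted, -205 mm / 400 = -0.5125, -180 mm / 400 = -0.45.

Call:
step_arm:
  commands:
    - {"translation": [0.0075, -0.1125, 0], "yaw": 0}
    - {"translation": [0.015, -0.225, 0], "yaw": 0}
    - {"translation": [0.0225, -0.3375, 0], "yaw": 0}
    - {"translation": [0.03, -0.45, 0], "yaw": 0}
    - {"translation": [0.035, -0.5125, 0], "yaw": 0}
    - {"translation": [0.035, -0.5125, 0], "yaw": 0}

```text
time_s: 11.7
eef_pos: [553.2, 265.8, 227.5]
ee_rot: [0.001, 0.999, 0.051, -0.001]
wrist_force: [-0.8, -1.5, 0.1]
opening: 74.9
gripper_force: 0.0
```

Run:
```python
from h import *
import pickle
s=bot.sense();c=wrist();pickle.dump(c,open('w6.pkl','wb'));cv2.imwrite('pics/w6.png',c['img'])
print(s['time_s'],s['eef_pos'].round(1),proj(c,[597,288,42]))
```

```text
11.7 [553.2 265.8 227.5] [262.69945013 141.04365407]
```

Converted, -50 mm / 400 = -0.125, 40 mm / 400 = 0.1.

Call:
step_arm:
  commands:
    - {"translation": [0, -0.075, 0.05], "yaw": 0}
    - {"translation": [0, -0.125, 0.1], "yaw": 0}
    - {"translation": [0, -0.125, 0.1], "yaw": 0}

```text
time_s: 12.05
eef_pos: [547.4, 313.1, 184.9]
ee_rot: [0.002, 0.999, 0.05, -0.003]
wrist_force: [-0.4, -0.1, -0.5]
opening: 75.1
gripper_force: 0.0
```

Run:
```python
from h import *
import pickle
s=bot.sense();c=wrist();pickle.dump(c,open('w7.pkl','wb'));cv2.imwrite('pics/w7.png',c['img'])
a=pickle.load(open('w6.pkl','rb'));ims=[]
for k in(a,c):
    u,v=proj(k,[597,288,30]).astype(int);u0,v0=max(u-65,0),max(v-50,0);print(u0,v0)
    i=cv2.resize(k['img'][v0:v0+100,u0:u0+130],(520,400),interpolation=cv2.INTER_CUBIC)[:, :400+120]
    for j in range(0,520,40):cv2.putText(i,str(u0+j//4),(j,10),0,.35,(0,255,255))
    for j in range(0,400,40):cv2.putText(i,str(v0+j//4),(0,j+10),0,.35,(0,255,255))
    ims.append(i[50:350] if 0 else i[:, :400])
cv2.imwrite('pics/w67.png',np.hstack(ims));print(s['time_s'],s['eef_pos'].round(1),ray(a,(0,0))[0],ray(c,(0,0))[0])
```

```text
198 90
249 92
12.05 [547.4 313.1 184.9] [623.99399118 273.31964406 349.11026387] [618.52592123 320.7062071  306.23685209]
```

View pics/w67.png

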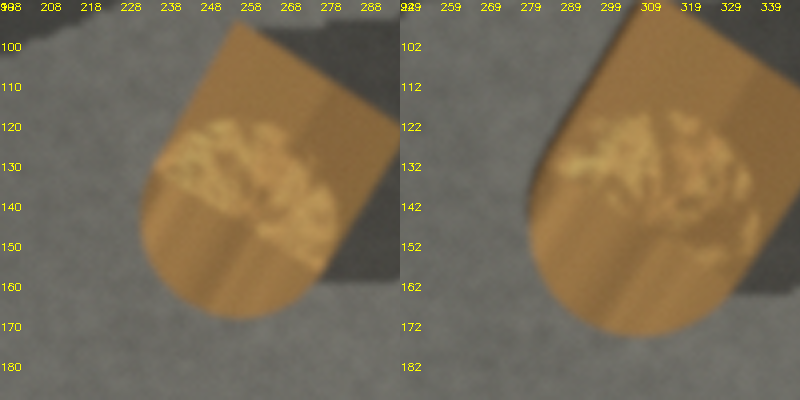

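The crops show the tall block's half round at the bottom-left and its flat face at the upper right, with one corner of the face at (257,95) in view 6 and (309,92) in view 7. Next I'll take contours, project them to the top plane, and check the height across the two views.

```bash
cat >> h.py <<'E'
def block(k,near,z):
    h=cv2.cvtColor(k['img'],cv2.COLOR_BGR2HSV);m=cv2.inRange(h,(9,70,85),(28,255,255))
    cs=cv2.findContours(m,cv2.RETR_EXTERNAL,cv2.CHAIN_APPROX_NONE)[0]
    cs=[q for q in cs if cv2.contourArea(q)>300]
    q=min(cs,key=lambda q:np.hypot(*(q[:,0].mean(0)-near)))
    P=np.array([plane(k,uv,z)[:2] for uv in q[:,0]],np.float32)
    r=cv2.minAreaRect(P);b=cv2.boxPoints(r);M=cv2.moments(q)
    return r,b,P,np.array([M['m10'],M['m01']])/M['m00']
E
python3 - <<'E'
from h import *
import pickle
a=pickle.load(open('w6.pkl','rb'));c=pickle.load(open('w7.pkl','rb'));u=[]
for k in(a,c):
    r,b,P,m=block(k,proj(k,[597,288,42]),42);u.append(m)
    e=b[1]-b[0] if np.linalg.norm(b[1]-b[0])>np.linalg.norm(b[2]-b[1]) else b[2]-b[1]
    t=np.arctan2(e[1],e[0]);t=(t+np.pi/2)%np.pi-np.pi/2
    print('origin',np.round(r[0],1),'size',np.round(r[1],1),'yaw',t)
print(tri(a,u[0],c,u[1]))
s=bot.sense();print(s['eef_pos'],quat(s).as_matrix().round(3))
E
```

```text
origin [600.3 289.3] size [49.5 65. ] yaw -0.45462322
origin [600.6 289.9] size [50.6 64.9] yaw -0.45165765
(array([603.5698022 , 288.40860402,  40.80804578]), np.float64(0.6148195768313774))
[548.15429025 312.29857948 187.1359863 ] [[ 0.995  0.1   -0.003]
 [ 0.1   -0.995 -0.003]
 [-0.003  0.003 -1.   ]]
```

Converted, 157 mm / 400 = 0.3925, 100 mm / 400 = 0.25, 32 degrees / 90 = 0.3556.

Call:
step_arm:
  commands:
    - {"translation": [0.05, 0.03, 0.05], "yaw": 0.0889}
    - {"translation": [0.1, 0.06, 0.1], "yaw": 0.1778}
    - {"translation": [0.1375, 0.0775, 0.15], "yaw": 0.2667}
    - {"translation": [0.1375, 0.0775, 0.2], "yaw": 0.3556}
    - {"translation": [0.1375, 0.0775, 0.25], "yaw": 0.3556}
    - {"translation": [0.1375, 0.0775, 0.3125], "yaw": 0.3556}
    - {"translation": [0.1375, 0.0775, 0.3625], "yaw": 0.3556}
    - {"translation": [0.1375, 0.0775, 0.3925], "yaw": 0.3556}
    - {"translation": [0.1375, 0.0775, 0.3925], "yaw": 0.3556}
    - {"translation": [0.1375, 0.0775, 0.3925], "yaw": 0.3556}
  fingers: 80

```text
time_s: 13.1
eef_pos: [607.1, 287.7, 33.9]
ee_rot: [-0.0, 0.974, -0.227, 0.001]
wrist_force: [0.1, 0.2, 0.8]
opening: 80.0
gripper_force: 0.0
```

Call:
step_arm:
  commands:
    - {"translation": [0, 0, 0], "yaw": 0}
    - {"translation": [0, 0, 0], "yaw": 0}
    - {"translation": [0, 0, 0], "yaw": 0}
    - {"translation": [0, 0, 0], "yaw": 0}
    - {"translation": [0, 0, 0], "yaw": 0}
  fingers: 40
  force: 50

```text
time_s: 13.6
eef_pos: [606.8, 288.6, 33.9]
ee_rot: [-0.001, 0.974, -0.227, 0.001]
wrist_force: [-0.3, 0.4, 6.5]
opening: 47.1
gripper_force: 53.7
```

Run:
```python
from h import *
s=bot.sense();print(s['time_s'],s['q'].round(3),s['eef_pos'].round(1),quat(s).as_matrix().round(4)[:,0],s['opening'])
```

```text
13.6 [ 7.410e-01  3.040e-01 -2.300e-02  1.000e-03 -1.242e+00  3.720e-01] [606.8 288.6  33.9] [ 0.8972 -0.4415  0.0015] 47.13037721408315
```

Converted, 242 mm / 400 = 0.605, 206 mm / 400 = 0.515, -33 degrees / 90 = -0.3667.

Call:
step_arm:
  commands:
    - {"translation": [0, 0, -0.05], "yaw": 0}
    - {"translation": [0, 0, -0.125], "yaw": 0}
    - {"translation": [0, 0, -0.2], "yaw": 0}
    - {"translation": [0.025, 0.0675, -0.2375], "yaw": 0}
    - {"translation": [0.055, 0.145, -0.2375], "yaw": -0.0556}
    - {"translation": [0.09, 0.2325, -0.2375], "yaw": -0.1222}
    - {"translation": [0.125, 0.325, -0.2375], "yaw": -0.1889}
    - {"translation": [0.16, 0.42, -0.2375], "yaw": -0.2556}
    - {"translation": [0.195, 0.515, -0.2375], "yaw": -0.3222}
    - {"translation": [0.23, 0.605, -0.2375], "yaw": -0.3667}

```text
time_s: 14.6
eef_pos: [581.0, 28.9, 126.7]
ee_rot: [-0.0, 0.998, 0.061, -0.0]
wrist_force: [1.3, -0.0, -0.7]
opening: 47.4
gripper_force: 53.0
```

Run:
```python
from h import *
s=bot.sense();print(s['time_s'],s['opening'],s['eef_pos'].round(1),quat(s).as_matrix().round(4)[:,0],totool(s,[577.4,-28.6,46]))
```

```text
14.6 47.36915738952026 [581.   28.9 126.7] [ 9.925e-01  1.219e-01 -9.000e-04] [-10.48206289  56.66829444  80.7466169 ]
```

Converted, 70 mm / 400 = 0.175, 65 mm / 400 = 0.1625.

Call:
step_arm:
  commands:
    - {"translation": [-0.0125, 0.075, 0.025], "yaw": 0}
    - {"translation": [-0.025, 0.125, 0.0625], "yaw": 0}
    - {"translation": [-0.025, 0.1425, 0.125], "yaw": 0}
    - {"translation": [-0.025, 0.1425, 0.1625], "yaw": 0}
    - {"translation": [-0.025, 0.1425, 0.175], "yaw": 0}
    - {"translation": [-0.025, 0.1425, 0.175], "yaw": 0}
    - {"translation": [-0.025, 0.1425, 0.175], "yaw": 0}

```text
time_s: 15.3
eef_pos: [579.2, -26.7, 58.3]
ee_rot: [0.0, 0.998, 0.06, 0.001]
wrist_force: [0.1, 0.6, -0.7]
opening: 47.3
gripper_force: 53.0
```

Run:
```python
from h import *
import pickle
s=bot.sense();c=wrist();pickle.dump(c,open('w8.pkl','wb'));cv2.imwrite('pics/w8.png',c['img'][100:400,130:430].repeat(2,0).repeat(2,1))
T=pickle.load(open('w4.pkl','rb'))
print(s['time_s'],s['opening'],s['eef_pos'].round(1),quat(s).as_matrix().round(4)[:,0],totool(s,[577.4,-28.6,46]))
for p in([619,13.5,48],[627.5,-59.8,48]):print(proj(c,p))
z=s['eef_pos'][2]-33.9+42
f=s['eef_pos']+quat(s).apply([26,0,0]);
for y in(24,-24):
    q=s['eef_pos']+quat(s).apply([26,y,0]);q[2]=z;print('exp corner',proj(c,q))
```

```text
15.3 47.327102268335956 [579.2 -26.7  58.3] [0.9929 0.1191 0.0013] [-2.06789455  1.65482923 12.34780061]
[200.18501484 178.3920168 ]
[369.51100593 179.15280804]
exp corner [341.82330549 233.24933093]
exp corner [220.11288501 233.19281904]
```

View pics/w8.png

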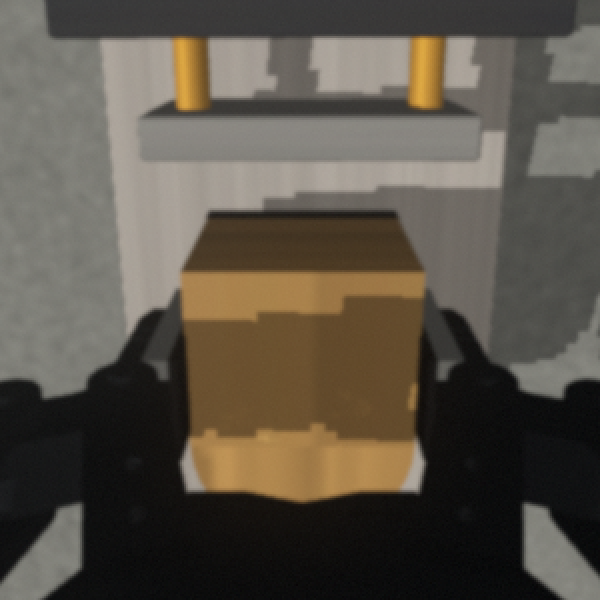

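The picture shows the block square in the gripper, with its face corners at (221,235) and (342,234) in full-image pixels. The plate's front edge runs from (200,180) to (370,180). Both agree with prediction to about a pixel or two. The block needs about 1.7 mm more along tool y.

Call:
step_arm:
  commands:
    - {"translation": [0, 0.0043, 0.01], "yaw": 0}
    - {"translation": [0, 0.0043, 0.02], "yaw": 0}
    - {"translation": [0, 0.0043, 0.025], "yaw": 0}
    - {"translation": [0, 0.0043, 0.0275], "yaw": 0}
    - {"translation": [0, 0.0043, 0.0275], "yaw": 0}

```text
time_s: 15.85
eef_pos: [578.7, -29.1, 46.2]
ee_rot: [0.0, 0.998, 0.059, -0.0]
wrist_force: [0.2, -0.4, -0.6]
opening: 47.2
gripper_force: 53.2
```

Converted, 1 mm / 400 = 0.0025, 0.5 mm / 400 = 0.0013.

Call:
step_arm:
  commands:
    - {"translation": [0, 0, 0.0013], "yaw": 0}
    - {"translation": [0, 0, 0.0025], "yaw": 0}
    - {"translation": [0, 0, 0.0025], "yaw": 0}

```text
time_s: 16.15
eef_pos: [578.9, -29.1, 45.8]
ee_rot: [0.0, 0.998, 0.059, 0.0]
wrist_force: [-1.7, -0.1, 3.4]
opening: 47.1
gripper_force: 53.4
```

Converted, 15 mm / 400 = 0.0375, 12 mm / 400 = 0.03.

Call:
step_arm:
  commands:
    - {"translation": [0.01, 0, 0], "yaw": 0}
    - {"translation": [0.02, 0, 0], "yaw": 0}
    - {"translation": [0.03, 0, 0], "yaw": 0}
    - {"translation": [0.0375, 0, 0], "yaw": 0}
    - {"translation": [0.0375, 0, 0], "yaw": 0}
    - {"translation": [0.0375, 0, 0], "yaw": 0}

```text
time_s: 16.75
eef_pos: [594.5, -27.5, 45.9]
ee_rot: [0.0, 0.998, 0.059, 0.001]
wrist_force: [-0.7, -1.3, 5.0]
opening: 47.3
gripper_force: 53.8
```

Converted, 6 mm / 400 = 0.015, 4.5 mm / 400 = 0.0113.

Call:
step_arm:
  commands:
    - {"translation": [0.0038, 0, 0], "yaw": 0}
    - {"translation": [0.0075, 0, 0], "yaw": 0}
    - {"translation": [0.0113, 0, 0], "yaw": 0}
    - {"translation": [0.015, 0, 0], "yaw": 0}
    - {"translation": [0.015, 0, 0], "yaw": 0}
    - {"translation": [0.015, 0, 0], "yaw": 0}

```text
time_s: 17.35
eef_pos: [599.4, -26.8, 45.9]
ee_rot: [0.0, 0.998, 0.059, -0.0]
wrist_force: [-5.8, -1.1, 7.0]
opening: 47.1
gripper_force: 54.1
```

Run:
```python
from h import *
s=bot.sense();print(s['time_s'],s['opening'],s['eef_pos'].round(2),quat(s).as_matrix().round(4)[:,0],quat(s).inv().apply(s['wrist_force']),totool(s,[623.1,-23.1,46]))
```

```text
17.35 47.09556274524895 [599.42 -26.84  45.86] [ 9.930e-01  1.181e-01 -8.000e-04] [-5.87756779  0.41195287 -6.99899247] [23.95334856 -0.92314357 -0.15917427]
```

Converted, 4 mm / 400 = 0.01, 3 mm / 400 = 0.0075.

Call:
step_arm:
  commands:
    - {"translation": [0, 0.0013, -0.0015], "yaw": 0}
    - {"translation": [0.0025, 0.0013, -0.0015], "yaw": 0}
    - {"translation": [0.005, 0.0013, -0.0015], "yaw": 0}
    - {"translation": [0.0075, 0.0013, -0.0015], "yaw": 0}
    - {"translation": [0.01, 0.0013, -0.0015], "yaw": 0}
    - {"translation": [0.01, 0.0013, -0.0015], "yaw": 0}
    - {"translation": [0.01, 0.0013, -0.0015], "yaw": 0}

```text
time_s: 18.05
eef_pos: [602.5, -26.6, 45.9]
ee_rot: [0.0, 0.998, 0.059, -0.002]
wrist_force: [-8.6, 0.4, 7.8]
opening: 47.6
gripper_force: 54.1
```

Run:
```python
from h import *
import pickle
s=bot.sense();print(s['time_s'],s['opening'],s['eef_pos'].round(2),quat(s).inv().apply(s['wrist_force']),totool(s,[623.1,-23.1,46]))
c=wrist();pickle.dump(c,open('w9.pkl','wb'));a=pickle.load(open('w8.pkl','rb'))
ims=[]
for k,r0 in((a,70),(c,70)):
    i=cv2.resize(k['img'][r0:r0+150,180:390],None,fx=3.6,fy=1.98 if 0 else 2,interpolation=cv2.INTER_CUBIC)
    ims.append(i)
cv2.imwrite('pics/w9.png',np.vstack(ims)[:600])
b=pickle.load(open('w4.pkl','rb'))
# gradient profile along a centre column band (clear of shadows/pins): rows of edges
for n,k in(('w8',a),('w9',c)):
    for y in(-20,-25):
        u=[proj(k,np.array([640,-21,48])+np.array([-.119*t,.993*t,0])) for t in(30,-30)]
        pass
    for cu in(208,290,355):
        g=cv2.cvtColor(k['img'],cv2.COLOR_BGR2GRAY)[80:240,cu-4:cu+5].mean(1);d=np.diff(g)
        print(n,cu,[(80+int(j)+.5,round(float(d[j]),1)) for j in range(1,len(d)-1) if abs(d[j])>6 and abs(d[j])>=max(abs(d[j-1]),abs(d[j+1]))])
```

```text
18.05 47.608061909102105 [602.54 -26.58  45.92] [-8.50752563 -1.43567852 -7.72566007] [20.8320717  -1.02636509 -0.14439465]
w8 208 [(85.5, -38.8), (118.5, 38.2), (153.5, -22.1), (158.5, 21.6), (180.5, 13.7)]
w8 290 [(84.5, -25.4), (118.5, 39.6), (134.5, -9.6), (145.5, -18.1), (149.5, -16.8), (157.5, 23.0), (180.5, 18.1), (195.5, -24.4), (204.5, -26.1), (208.5, 11.8), (235.5, 25.3)]
w8 355 [(84.5, -20.8), (118.5, 31.2), (143.5, -20.9), (150.5, -11.4), (157.5, 24.7), (180.5, 19.6), (193.5, -24.1)]
w9 208 [(143.5, -26.3), (146.5, -18.8), (153.5, 7.6), (185.5, 38.4), (189.5, -12.6), (199.5, -14.2), (207.5, 22.9), (230.5, 12.9)]
w9 290 [(147.5, -26.7), (152.5, 7.6), (185.5, 18.2), (187.5, -17.4), (207.5, 22.8), (229.5, -27.0), (235.5, 25.0)]
w9 355 [(127.5, -12.0), (140.5, -24.1), (152.5, 8.1), (185.5, 17.8), (206.5, 21.8), (228.5, -12.9)]
```

View pics/w9.png

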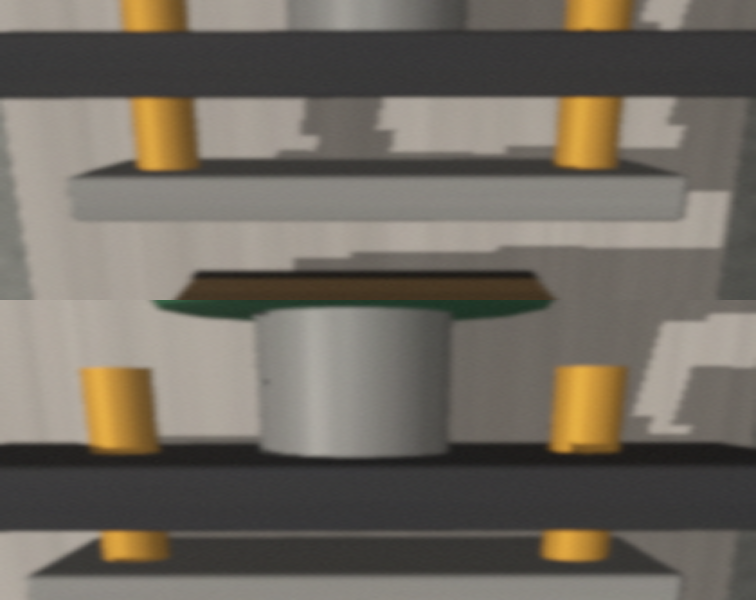

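The upper crop (before contact) shows the plate's rear edge at row 157.5, front edge at row 180.5, and the bracket edge at row 118.5. The lower crop (now) shows them at rows 207, 229.5 and 185.5, so the gap to the bracket has shrunk.

Run:
```python
from h import *
import pickle
a=pickle.load(open('w8.pkl','rb'));c=pickle.load(open('w9.pkl','rb'));u=np.array([.9929,.119,0])
X=lambda k,r,z:np.dot(plane(k,(290,r),z)-[623.1,-23.1,0],u)
for n,k,re,fr,br in(('w8',a,157.5,180.5,118.5),('w9',c,207.5,229.3,185.5)):
    print(n,'rear',X(k,re+.5,48),'front',X(k,fr+.5,48),[ (z,X(k,br+.5,z).round(2)) for z in(48,52,56,60,64)])
```

```text
w8 rear 9.17971715718935 front -0.8443982361925588 [(48, np.float64(25.27)), (52, np.float64(25.32)), (56, np.float64(25.36)), (60, np.float64(25.41)), (64, np.float64(25.45))]
w9 rear 13.786743908270685 front 4.358010908414729 [(48, np.float64(22.92)), (52, np.float64(23.84)), (56, np.float64(24.76)), (60, np.float64(25.68)), (64, np.float64(26.6))]
```

Converted, 3.5 mm / 400 = 0.0088, -1.5 mm / 400 = -0.0038.

Call:
step_arm:
  commands:
    - {"translation": [0.0025, -0.0025, -0.0005], "yaw": 0}
    - {"translation": [0.005, -0.0038, -0.0005], "yaw": 0}
    - {"translation": [0.0075, -0.0038, -0.0005], "yaw": 0}
    - {"translation": [0.0088, -0.0038, -0.0005], "yaw": 0}
    - {"translation": [0.0088, -0.0038, -0.0005], "yaw": 0}
    - {"translation": [0.0088, -0.0038, -0.0005], "yaw": 0}
    - {"translation": [0.0088, -0.0038, -0.0005], "yaw": 0}

```text
time_s: 18.8
eef_pos: [605.1, -26.1, 46.0]
ee_rot: [0.001, 0.998, 0.059, -0.003]
wrist_force: [-11.6, -3.4, 9.5]
opening: 47.4
gripper_force: 54.2
```

```bash
cat > m.py <<'E'
from h import *
P=[];F=[]
u=np.array([.9929,.119,0]);X=lambda k,r,z:np.dot(plane(k,(290,r),z)-[623.1,-23.1,0],u)
for _ in range(3):
    s=bot.sense();P.append(totool(s,[623.1,-23.1,46]));F.append(quat(s).inv().apply(s['wrist_force']));c=wrist()
c['img']=c['img']
cv2.imwrite('pics/last.png',c['img'])
print(s['time_s'],s['opening'],np.mean(P,0),np.mean(F,0),'push by pose',26-np.mean(P,0)[0],quat(s).as_matrix().round(4)[:,0])
r=round(float(proj(c,[623.1+18*.993,-23.1+18*.119,48])[1]))
for cu in(240,290,320):
    g=cv2.cvtColor(c['img'],cv2.COLOR_BGR2GRAY)[:,cu-4:cu+5].mean(1);d=np.diff(g)
    print(cu,[(j+.5,round(float(d[j]),1),X(c,j+1,48).round(2)) for j in range(r-35,r+35) if abs(d[j])>7 and abs(d[j])>=max(abs(d[j-1]),abs(d[j+1]))])
E
python3 m.py
```

```text
18.9 47.269032720942256 [18.2504268  -0.84981814 -0.13197101] [-12.28438456   2.44825487  -9.11936996] push by pose 7.749573203460741 [ 0.9931  0.1175 -0.0053]
240 [(207.5, 23.9, np.float64(16.38)), (228.5, -24.2, np.float64(7.3)), (235.5, 28.0, np.float64(4.19))]
290 [(207.5, 21.9, np.float64(16.38)), (228.5, -26.9, np.float64(7.3)), (235.5, 25.3, np.float64(4.19))]
320 [(207.5, 21.8, np.float64(16.38)), (229.5, -27.7, np.float64(6.86)), (235.5, 24.3, np.float64(4.19))]
```

Converted, 0.6 mm / 400 = 0.0015, -0.4 mm / 400 = -0.001.

Call:
step_arm:
  commands:
    - {"translation": [0.0015, 0, -0.001], "yaw": 0}
    - {"translation": [0.0015, 0, -0.001], "yaw": 0}
    - {"translation": [0.0015, 0, -0.001], "yaw": 0}
    - {"translation": [0.0015, 0, -0.001], "yaw": 0}
    - {"translation": [0.0015, 0, -0.001], "yaw": 0}
    - {"translation": [0.0015, 0, -0.001], "yaw": 0}
    - {"translation": [0.0015, 0, -0.001], "yaw": 0}
    - {"translation": [0.0015, 0, -0.001], "yaw": 0}
    - {"translation": [0.0015, 0, -0.001], "yaw": 0}
    - {"translation": [0.0015, 0, -0.001], "yaw": 0}

```text
time_s: 19.95
eef_pos: [605.4, -26.1, 46.0]
ee_rot: [0.001, 0.998, 0.059, -0.003]
wrist_force: [-10.9, -4.8, 7.3]
opening: 47.4
gripper_force: 54.1
```

```bash
python3 m.py
```

```text
20.05 47.17914752442429 [17.89146531 -0.84816309 -0.14680654] [-11.45269274   3.26648072  -7.10747939] push by pose 8.108534688719242 [ 0.9931  0.1174 -0.0059]
240 [(207.5, 23.6, np.float64(16.75)), (228.5, -26.1, np.float64(7.66)), (235.5, 27.9, np.float64(4.55))]
290 [(207.5, 22.0, np.float64(16.75)), (229.5, -29.1, np.float64(7.22)), (235.5, 24.9, np.float64(4.55))]
320 [(207.5, 22.0, np.float64(16.75)), (229.5, -28.0, np.float64(7.22)), (235.5, 24.9, np.float64(4.55))]
```

```bash
python3 -c "
from bench import bot
print(bot.close_job())"
```

```text
the job is handed in; nothing more can be done
None
```

I pressed the button to its bottom stop, let it spring back and turned it clockwise to its end stop, then set the tall block upright and square against the stop plate (within about 1 mm of centre), pushed back about 8 mm of 16 mm, and handed the job in at about 20 s while still pressing; no result came back.

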